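# Check a tyre with the stick gauge and set the inflator valve to suit

### The arm

A 6-joint arm with a two-finger parallel gripper is mounted at the origin on the work surface. World frame = base frame: x ahead of the robot, y to its left, z up, the work surface at z = 0. Lengths are in m, angles in rad, forces in N, time in s.
With the tool pointing down it reaches from about 0.275 to 1 m from the base axis. Payload 8.4 kg.
Tool frame: the origin (TCP) lies on the centre line of the jaws, within the pads' length; the fingertips stand 17 mm ahead of it and the grasp point (between the pads) lies 2 mm behind it (bot.tcp_to_tips is the y of the fingertips in the tool frame, in m); y points along the fingers, z is the direction in which the jaws open and shut, and the axes are right-handed (so a half turn about y gives the same grasp; the last joint's range is limited). The gripper opens to 85 mm and grips with 20 to 120 N. Pads are 22 mm wide; open, the fingers measure 114 mm over their backs; the gripper's body (76 mm by 85 mm) begins 54 mm behind the grasp point. The pads swing forward as they close: fully open they stand 13 mm farther back than shut.
Start: joints at [-1.328, 0.353, 1.633, -0, 1.155, -0.002], TCP at [0.151, -0.606, 0.223] pointing down, gripper open.
Joint ranges: [-2.63, 2.63], [-0.92, 2.1], [0.06, 2.66], [-1.3, 4.44], [0, 2.69], [-3.02, 3.02]. Speed limits (rad/s): [2.22, 2.22, 2.79, 3.14, 3.14, 3.14].

### API

Orientations are given as a unit quaternion [x, y, z, w].
In Python, from workcell import bot, hand, kinematics, get_obs, vision, hand_in gives the robot as it stands. The module is installed in compiled form; this text tells all that it offers. Calls block until the motion is done:
- bot.reach(position, orientation): joint-space move of the TCP to a pose.
- bot.servo_line(position, ori=None, velocity=0.15): straight line of the TCP; ori=None keeps the orientation; velocity is the mean speed in m/s.
- bot.goto_joints(angles): joint-space move.
- hand.move_gripper(opening, strength=None): finger opening in m; strength is the grip in N (None keeps the last); returns when the fingers have stopped.
- bot.dwell(seconds).
- kinematics.solve_ik(position, orientation): joint angles nearest the present ones, or None.
- get_obs(): the state.
- vision.read_camera(name): name is "scene" or "top" or "wrist"; returns a dict with "frame" (400x640x3 uint8, red, green, blue), "intrinsics" (3x3 intrinsics, pixels), "view" (4x4, takes a point from world to camera coordinates). Camera axes: x right, y down, z forward; pixel columns grow to the right and rows downward; lengths in m; the calibration is good to about 2 mm. A picture is of the moment at which its call begins. There is no depth.
A pose or a line that the arm cannot do raises bot.IKError and nothing moves.
- hand_in(): hands the job in, once; it reports no verdict.
The state is a dict: "time_s": time; "joint_pos": joint angles; "joint_vel": joint speeds; "joint_efforts": joint torques, N m; "position": TCP position; "orientation": TCP orientation; "wrist_force": force on the tool from outside, world axes, zero at the start; "ft_torque": the same for the moment, N m; "gripper_width": finger opening in m.
Only numpy, scipy, OpenCV 4.12 (cv2) and the standard library are available. Lean on these libraries where they do the work, as an engineer would, in place of code of your own. Each camera call takes 0.05 s, during which the arm holds its last target. There are 200 camera calls.

### The job

Check the tyre lying on the mat: take the stick gauge from its rest, press its chuck squarely and fully home on the valve stem and hold it there a moment while the tyre's pressure pushes the rod out, then lay the gauge back on its rest the way it lay, with the rod still out and never touched by the robot. The rod's colour at the mouth of the barrel is the reading: swing the hand lever on the inflator box to the dot of that colour (red: inflate, green: hold, yellow: let air out). Leave the can, oil bottle, tub and socket where they stand, and let go of everything.

Things in the scene. Friction and masses are not known exactly. Their poses are not given: they have to be found in the camera images.
- wheel: 300 mm black tyre on a cream steel rim, lying flat, fixed; tyre 90 mm high. Origin at the centre of its underside, z up. The valve stem stands upright inside the rim at (55, 0) mm: x points from axle to stem. At the centre a hub of radius 21 mm rises to 90 mm. The tyre's pressure, hidden and different each time, pushes up on the valve's inner pin with 5 to 8.5 N
- valve_top (a point): centre of the flat top of the valve stem: brass, 8.4 mm across, tapered to 6 at the tip, rubber lower part 12 mm across, stem vertical; its top is 110 mm above the wheel's underside, 20 mm above the tyre's highest part
- axle_top (a point): top centre of the bare steel stub axle (20 mm diameter) at the wheel's centre, 145 mm above the wheel's underside: higher than the gauge's barrel (underside 116 mm) when pressed home, so the barrel cannot point across it
- mat: thin slate-grey rubber mat 420 (x) x 400 (y) x 6 mm under the wheel, fixed; origin at the centre of its underside
- gauge: loose stick gauge, 0.18 kg: brass head 34 (x) x 26 (y) x 28 mm (z), chuck under it pointing to -z, aluminium barrel 16 x 16 mm running to -x and ending 140 mm from the origin (the rod comes out up to 48 mm more). Origin at the head's centre, straight above the chuck: grip here, across the 26 mm sides, to press straight over the stem. Centre of mass about 55 mm along -x
- chuck_seat (a point): inner floor of the chuck, on its axis, 14 mm below the gauge's origin; meets valve_top when fully home. The mouth is 20 mm lower (34 mm below the origin; 29 mm across outside, flared 22 mm inside, narrowing to 15). The last 11 mm of the press work against the pressure (5 to 8.5 N), then the stem's flat top meets this floor and stops it hard
- barrel_end (a point): mouth of the barrel, where the rod comes out, on its centre line, 140 mm along -x of the gauge
- rod: the gauge's slide-out rod, 7 x 7 mm, black button at its end; origin at the gauge's origin when pushed in. From the button inwards red for 16 mm, green from 16 to 30 mm, then yellow. Friction of about 1 N keeps it where the pressure pushed it when the gauge is taken off
- reading (a joint): how far the rod stands out of the barrel, m: 0 pushed in (start), up to 0.048. Red shows at the mouth up to 0.016, green from 0.016 to 0.030, yellow above 0.030. Read it once fully home for half a second
- rest: blue steel gauge rest, fixed: base 112 (x) x 60 x 6 mm, two upright forks 75 mm apart along x with notches 20 mm wide, tops flared to 76 mm high. Origin at the centre of its underside. The barrel lies along x in both notches, on floors 52 mm above the bench; head and chuck overhang at +x. Laid back, the gauge's origin is at (77, 0, 60) mm here, axes parallel
- console: dark blue inflator control box 180 (x) x 150 (y) x 85 mm high, fixed, origin at the centre of its underside, front (with dial and air coupling) to -x. On its top a hand lever and three coloured dots in front of it; with the lever knob it stands 147 mm high
- lever_pivot (a point): the lever's vertical axis, at (32, 0) mm in the console's frame
- lever_knob (a point): top centre of the lever's upright black knob (22 mm across, 36 mm tall, top 147 mm above the bench), 72 mm from the pivot
- lever_angle (a joint): lever's turn, rad, counter-clockwise from above positive. 0: knob to the console's -x of the pivot, in line with the green dot (hold; dots lie 94 mm from the pivot). -0.7: red dot (inflate; knob towards the console's +y). +0.7: yellow dot (let air out; knob towards -y). Stops at -0.8 and 0.8; turns with about 2 N at the knob and stays where it is left
- can: yellow spray can with a white cap, 66 mm across, 185 mm tall, standing; bystander; origin at the centre of its underside
- oil: grey oil bottle with an orange band and a red cap, 72 mm across, 200 mm tall, standing; bystander; origin at the centre of its underside
- tub: green plastic grease tub, 71 mm across, 66 mm tall, standing; bystander; origin at the centre of its underside
- socket: dark steel impact socket, 42 mm across, 80 mm tall, standing; bystander; origin at the centre of its underside
Not all that is in view belongs to the job. There is more than one size of the gauge; the one meant has the size given above. What is shaped like the rest but brown is not meant.

How it is judged:
By the outcome, as a careful person would: the job done as asked, in the order asked, and still so for the second after the job is handed in, with the robot touching nothing.
It also fails if it takes over 69 s, if anything falls off the work surface, if the arm or the gripper's body presses on something with over 40 N, if the wrist force passes 120 N, or if a joint passes its speed limit or range.

## Working session

There is one attempt and no reset: what is moved stays moved. The work goes in short steps, each a Python script; the robot and the scene stay as the last script left them, time stands still between calls to the robot, and variables do not carry over. Pictures are saved under pics/ and viewed, about 8 in all and at most 12, crops included, and the job is handed in when it is done.

```bash
mkdir -p pics
python3 - <<'E'
from workcell import bot, hand, kinematics, get_obs, vision
import cv2, numpy as np, pickle
for n in ["scene","top"]:
    c=vision.read_camera(n); pickle.dump(c,open(f"{n}.pkl","wb"))
    cv2.imwrite(f"pics/{n}0.png",cv2.cvtColor(c["frame"],cv2.COLOR_RGB2BGR))
    V=np.array(c["view"]); print(n,np.array(c["intrinsics"]).round(1).tolist(),(-V[:3,:3].T@V[:3,3]).round(3),V[2,:3].round(3))
o=get_obs();print(o["time_s"],o["orientation"],o["position"],bot.tcp_to_tips)
E
```

```text
scene [[411.1, 0.0, 319.2], [0.0, 411.1, 205.0], [0.0, 0.0, 1.0]] [1.134 0.459 1.132] [-0.474 -0.29  -0.831]
top [[388.5, 0.0, 317.6], [0.0, 388.5, 201.2], [0.0, 0.0, 1.0]] [0.381 0.098 1.217] [ 0.151 -0.008 -0.989]
0.1 [-0.08640197  0.70224334 -0.70138775  0.08627989] [ 0.15134814 -0.60595494  0.22245252] 0.017
```

View pics/scene0.png

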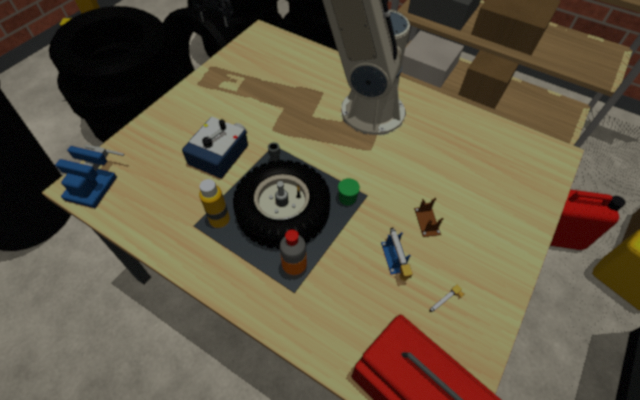

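View pics/top0.png

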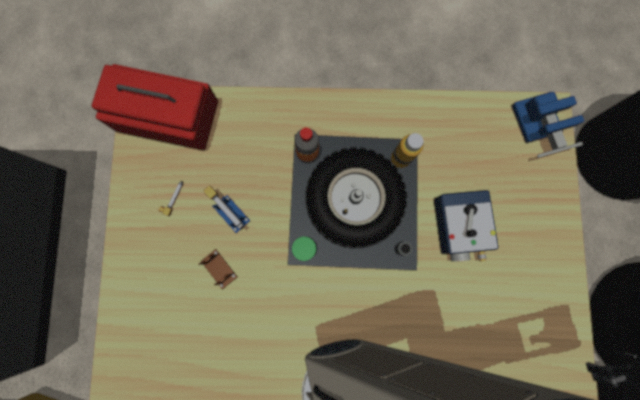

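Candidates for the gauge in the top view are the one on the blue rest (head near 210,192) and a smaller loose one (172,198). The first fits: it lies on the blue rest, and the brown rest (217,268) is empty. In the top view the wheel centre is near (357,195), the valve is possibly the dark spot at (345,211), and the console is at (466,222). I'll confirm all of these in one enlarged crop.

```bash
cat > h.py <<'E'
import numpy as np, cv2, pickle
def ray(c,u,v):
    K=np.array(c["intrinsics"]);V=np.array(c["view"]);R,t=V[:3,:3],V[:3,3]
    return -R.T@t, R.T@np.linalg.solve(K,[u,v,1.])
def onz(c,u,v,z):
    o,d=ray(c,u,v); return o+d*(z-o[2])/d[2]
def proj(c,p):
    V=np.array(c["view"]);q=np.array(c["intrinsics"])@(V[:3,:3]@np.asarray(p)+V[:3,3]);return q[:2]/q[2]
def tri(obs):
    A=np.zeros((3,3));b=np.zeros(3)
    for c,u,v in obs:
        o,d=ray(c,u,v);d=d/np.linalg.norm(d);M=np.eye(3)-np.outer(d,d);A+=M;b+=M@o
    p=np.linalg.solve(A,b);return p,[(proj(c,p)-[u,v]).round(1) for c,u,v in obs]
def crop(c,u0,v0,w,h,s):
    im=cv2.cvtColor(c["frame"],cv2.COLOR_RGB2BGR)[v0:v0+h,u0:u0+w]
    im=cv2.convertScaleAbs(im,alpha=1.5)
    return cv2.resize(im,None,fx=s,fy=s,interpolation=cv2.INTER_CUBIC)
E
python3 - <<'E'
from h import *
T=pickle.load(open("top.pkl","rb"));S=pickle.load(open("scene.pkl","rb"))
a=np.hstack([crop(T,150,170,100,75,4),crop(T,300,150,100,75,4)])
b=np.hstack([crop(T,425,180,100,75,4),crop(S,370,215,100,75,4)])
cv2.imwrite("pics/c1.png",np.vstack([a,b]))
for n,u,v,z in [("wheel rim",357,195,.09),("head",210,192,.075),("barrelend",245,228,.07),("small",172,198,.01),("console",466,222,.085),("knob",470,210,.147),("can",415,141,.185),("oil",306,134,.2),("tub",303,249,.066),("sock",403,248,.08)]: print(n,onz(T,u,v,z).round(3))
E
```

```text
wheel rim [ 0.572 -0.027  0.09 ]
head [0.578 0.409 0.075]
barrelend [0.472 0.302 0.07 ]
small [0.568 0.544 0.01 ]
console [ 0.498 -0.348  0.085]
knob [ 0.525 -0.336  0.147]
can [ 0.71  -0.177  0.185]
oil [0.72  0.123 0.2  ]
tub [0.413 0.129 0.066]
sock [ 0.42  -0.162  0.08 ]
```

View pics/c1.png

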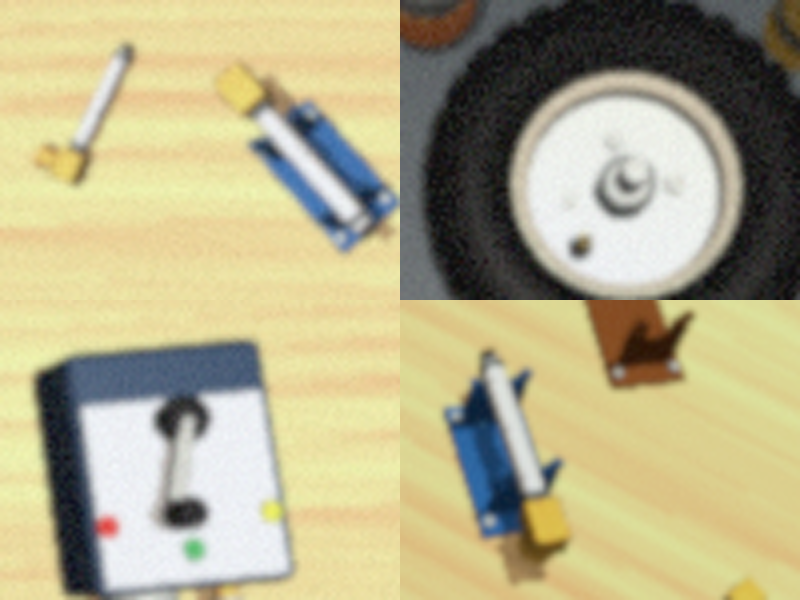

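The crop confirms the gauge on the blue rest: full size, head at about (210,192), barrel mouth at about (239.5,225.5). The valve tip is at (345.8,210) and the axle top at (358,194.5). The lever pivot is at (471,284/…), and the knob is on the robot's side near the dots. Next I'll hover and look from close up.

```bash
cat >> h.py <<'E'
from scipy.spatial.transform import Rotation as Ro
def quat(psi,flip=False):
    z=np.array([-np.sin(psi),np.cos(psi),0])*(-1 if flip else 1);y=np.array([0,0,-1.])
    return Ro.from_matrix(np.array([np.cross(y,z),y,z]).T).as_quat()
def save(c,n):
    cv2.imwrite(f"pics/{n}.png",cv2.cvtColor(c["frame"],cv2.COLOR_RGB2BGR));pickle.dump(c,open(n+".pkl","wb"))
E
python3 - <<'E'
from h import *
from workcell import bot, hand, kinematics, get_obs, vision
T=pickle.load(open("top.pkl","rb"));S=pickle.load(open("scene.pkl","rb"))
h=onz(T,210,192,.074);e=onz(T,239.5,225.5,.068);h2=onz(S,406,270.5,.074)
print(h.round(3),h2.round(3),e.round(3),np.linalg.norm((h-e)[:2]))
v=onz(T,345.8,210,.116);a=onz(T,358,194.5,.151);print("valve",v.round(3),"axle",a.round(3),np.linalg.norm((v-a)[:2]))
psi=np.arctan2(*(h-e)[1::-1]);print("psi",psi)
for p in [h,v]:
  for f in (0,1):
    print(f,kinematics.solve_ik([p[0],p[1],.3],quat(psi,f)))
f=0
j0=kinematics.solve_ik([h[0],h[1],.3],quat(psi,0));j1=kinematics.solve_ik([h[0],h[1],.3],quat(psi,1))
q=quat(psi,abs(j1[5])<abs(j0[5]));p=h-0.06*np.array([np.cos(psi),np.sin(psi),0])
bot.goto_joints(kinematics.solve_ik([p[0],p[1],.30],q))
c=vision.read_camera("wrist");save(c,"w1");print(get_obs()["time_s"],proj(c,h).round(),proj(c,e).round())
E
```

```text
[0.578 0.409 0.074] [0.584 0.413 0.074] [0.48  0.318 0.068] 0.13375782514868434
valve [0.524 0.008 0.116] axle [ 0.564 -0.023  0.151] 0.050214542034495185
psi 0.7462528035525762
0 [ 6.13991229e-01  4.29683003e-01  1.34963241e+00 -4.44089210e-16
  1.36227724e+00 -1.70305790e+00]
1 [0.61399123 0.429683   1.34963241 0.         1.36227724 1.43853475]
0 [ 1.20601967e-02  1.25929399e-01  1.75530731e+00 -4.44089210e-16
  1.26035594e+00 -2.30498893e+00]
1 [0.0120602  0.1259294  1.75530731 0.         1.26035594 0.83660372]
3.8 [319. 106.] [319. 214.]
```

View pics/w1.png

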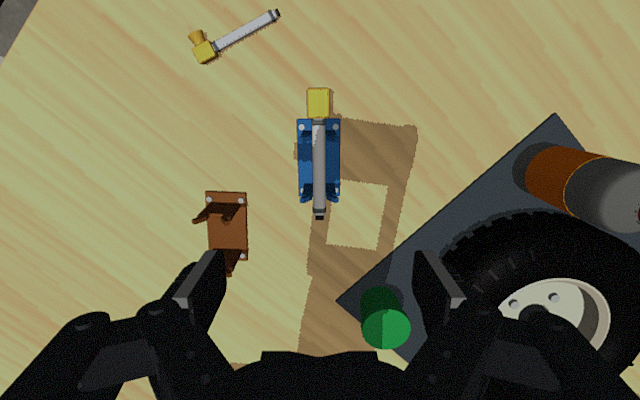

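The wrist view shows the gauge aligned with the image vertical: head at about (320,103), barrel down to about (319,212). Next I'll refine with masks.

Run:
```python
from h import *
c=pickle.load(open("w1.pkl","rb"));im=c["frame"];hsv=cv2.cvtColor(im,cv2.COLOR_RGB2HSV)
V=np.array(c["view"]);print((-V[:3,:3].T@V[:3,3]).round(3),V[2,:3].round(3))
print(hsv[103,320],hsv[60,320],hsv[116,320], hsv[160,319],hsv[103,300:340,1].tolist()); print(hsv[80:130,320].tolist())
```

```text
[0.59  0.421 0.452] [-0.221 -0.204 -0.954]
[ 29 144 173] [ 22  90 172] [ 27 165 170] [ 20  12 133] [75, 73, 73, 77, 75, 77, 95, 171, 165, 142, 146, 149, 159, 147, 144, 152, 147, 146, 152, 161, 144, 150, 157, 153, 144, 144, 152, 162, 185, 158, 122, 105, 116, 90, 82, 78, 79, 80, 80, 78]
[[26, 86, 169], [27, 89, 172], [25, 86, 172], [27, 81, 171], [27, 77, 175], [28, 76, 174], [27, 77, 180], [26, 92, 141], [21, 178, 150], [21, 192, 155], [29, 149, 157], [30, 143, 175], [30, 152, 171], [29, 153, 172], [30, 156, 172], [30, 152, 169], [29, 161, 170], [29, 148, 171], [29, 162, 170], [29, 152, 173], [29, 150, 170], [29, 149, 174], [29, 155, 171], [29, 144, 173], [29, 152, 171], [29, 148, 174], [29, 157, 171], [29, 148, 174], [28, 155, 173], [28, 154, 172], [29, 161, 170], [28, 154, 175], [28, 155, 173], [28, 159, 170], [28, 153, 175], [28, 156, 173], [27, 165, 170], [22, 192, 165], [17, 70, 152], [30, 2, 131], [90, 5, 102], [68, 12, 86], [102, 14, 90], [90, 20, 89], [84, 20, 64], [18, 11, 112], [20, 11, 135], [26, 15, 133], [24, 10, 133], [19, 15, 135]]
```

Run:
```python
from h import *
c=pickle.load(open("w1.pkl","rb"));hsv=cv2.cvtColor(c["frame"],cv2.COLOR_RGB2HSV).astype(int)
m=((hsv[...,1]>125)&(hsv[...,0]>14)&(hsv[...,0]<35));m[:,:295]=0;m[:,345:]=0;m[:80]=0;m[130:]=0
v,u=np.nonzero(m);P=np.array([[a,b] for a,b in zip(u,v)],np.float32);r=cv2.minAreaRect(P);print(r,u.min(),u.max(),v.min(),v.max(),P.mean(0))
b=cv2.boxPoints(r);W=np.array([onz(c,*q,.074) for q in b]);print([np.linalg.norm(W[i]-W[i-1]).round(4) for i in range(4)])
h=onz(c,*P.mean(0),.074);print("head",h.round(4))
# barrel centre line
L=[]
for y in range(126,205):
    xs=[x for x in range(305,335) if hsv[y,x,1]<40 and hsv[y,x,2]>95]
    if 5<len(xs)<25: L.append(onz(c,np.mean(xs),y,.068)[:2])
L=np.array(L);vx,vy,x0,y0=cv2.fitLine(L.astype(np.float32),cv2.DIST_HUBER,0,.001,.001).ravel()
if vx<0: vx,vy=-vx,-vy
d=np.array([vx,vy]);print("psi",np.arctan2(vy,vx),"offset of head from line",np.cross(d,h[:2]-[x0,y0]))
print(hsv[196:222,319].tolist())
for y in range(200,220,2): print(y,((h-onz(c,319,y,.068))[:2]@d).round(4))
```

```text
((325.0, 108.0), (36.0, 40.0), 0.0) 307 343 88 128 [318.41986 102.94752]
[np.float64(0.0417), np.float64(0.0441), np.float64(0.0403), np.float64(0.0441)]
head [0.5803 0.4123 0.074 ]
psi 0.7495623 offset of head from line -0.000383327967993341
[[23, 15, 133], [15, 15, 138], [15, 11, 137], [30, 8, 133], [20, 11, 135], [30, 6, 129], [8, 8, 134], [23, 8, 134], [19, 15, 137], [35, 11, 136], [8, 15, 140], [17, 12, 143], [15, 13, 117], [35, 22, 70], [68, 20, 52], [48, 27, 48], [53, 19, 55], [30, 16, 125], [0, 6, 138], [13, 20, 91], [12, 128, 10], [103, 115, 20], [86, 58, 31], [25, 70, 22], [18, 121, 120], [18, 106, 147]]
200 0.1183
202 0.121
204 0.1236
206 0.1263
208 0.129
210 0.1318
212 0.1345
214 0.1372
216 0.14
218 0.1427<stdin>:14: DeprecationWarning: Arrays of 2-dimensional vectors are deprecated. Use arrays of 3-dimensional vectors instead. (deprecated in NumPy 2.0)
```

Checks agree: mouth at 140 mm, head centred on the barrel line, psi 0.750. Before grasping, I'll take a quick close look at the valve with the empty hand.

Run:
```python
from h import *
from workcell import bot, hand, kinematics, get_obs, vision
psi=.7496;d=np.array([np.cos(psi),np.sin(psi)])
p=np.array([.524,.008])-.06*d
bot.goto_joints(kinematics.solve_ik([*p,.30],quat(psi,1)))
c=vision.read_camera("wrist");save(c,"w2");print(get_obs()["time_s"],proj(c,[.524,.008,.116]).round(),proj(c,[.564,-.023,.151]).round())
u,v=proj(c,[.54,-.005,.12]).astype(int)
print(u-80,v-60);cv2.imwrite("pics/w2c.png",crop(c,u-80,v-60,160,120,5))
```

```text
5.35 [320. 109.] [375. 102.]
260 46
```

View pics/w2c.png

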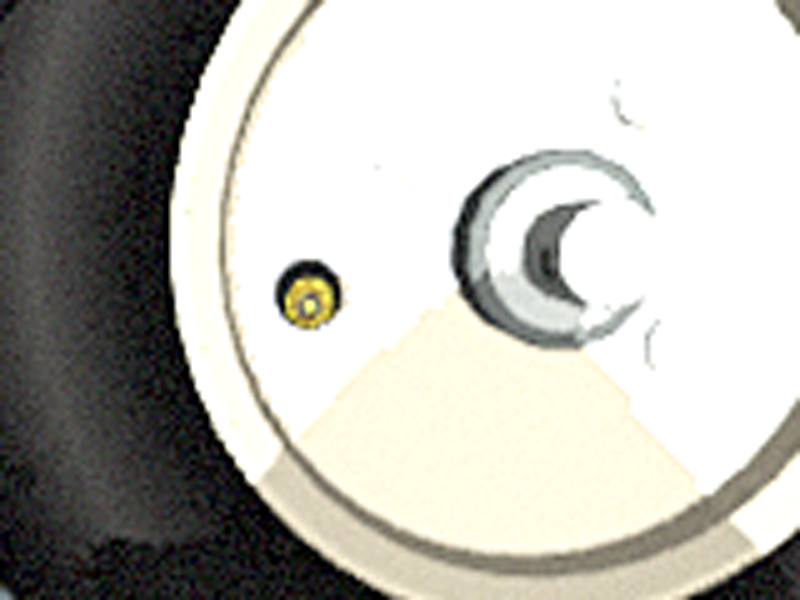

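The view shows the valve tip at crop (309,305), i.e. pixel (321.4,106.6). The axle top is at crop (608,257), i.e. pixel (381.2,97).

Run:
```python
from h import *
from workcell import bot, hand, kinematics, get_obs, vision
c=pickle.load(open("w2.pkl","rb"))
v=onz(c,321.4,106.6,.116);a=onz(c,381.2,97,.151);print(v.round(4),a.round(4),np.linalg.norm((v-a)[:2]))
psi=.7496;q=quat(psi,1);h=[.5803,.4123]
bot.goto_joints(kinematics.solve_ik([*h,.14],q))
bot.servo_line([*h,.064],velocity=.08)
hand.move_gripper(.0,60)
o=get_obs();print(o["gripper_width"],o["wrist_force"],o["position"],o["time_s"])
if o["gripper_width"]>.02:
    bot.servo_line([*h,.20],velocity=.12)
    o=get_obs();print(o["gripper_width"],o["wrist_force"],o["position"],o["ft_torque"],o["time_s"])
c=vision.read_camera("wrist");save(c,"w3")
```

```text
[0.527  0.0088 0.116 ] [ 0.5707 -0.0235  0.151 ] 0.05431589320553904
0.02190301472313904 [-0.63288609  0.45344805  1.26290493] [0.58049436 0.41240179 0.06422628] 8.85
0.021448775630120032 [-0.58564798  0.56923672 -2.05129433] [0.57981796 0.41195767 0.19889554] [ 0.0766025  -0.04807193  0.02998368] 10.1333
```

View pics/w3.png

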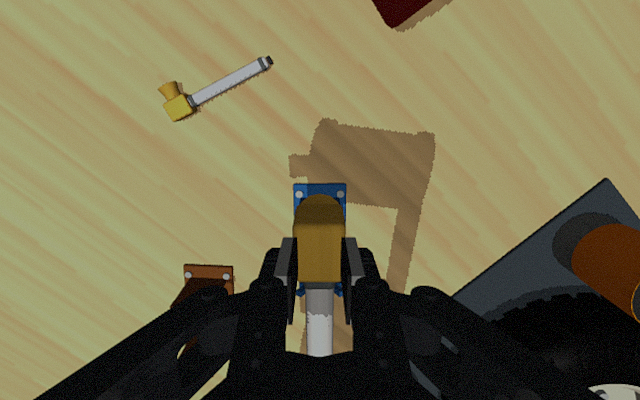

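The gauge is gripped squarely, with the head between the pads at (320,250) and the barrel towards the robot. I'll check for pitch sag by projecting the expected points.

Run:
```python
from h import *
from workcell import get_obs
c=pickle.load(open("w3.pkl","rb"));o=get_obs();p=np.array(o["position"]);psi=.7496
g=p-[0,0,.0042]; R=Ro.from_euler('z',psi).as_matrix()
for n,l in [("top+x",[.017,0,.014]),("top-x",[-.017,0,.014]),("mouth+x",[.0145,0,-.034]),("barrel top start",[-.02,0,.008])]: print(n,proj(c,g+R@l).round(1))
hsv=cv2.cvtColor(c["frame"],cv2.COLOR_RGB2HSV);print([(y,*hsv[y,320].tolist()) for y in range(190,300,2)])
print(c["frame"][150:151,0].tolist()); R2=Ro.from_quat(o["orientation"]).as_matrix();print(R2.round(4).tolist())
import cv2
```

```text
top+x [321.1 222.8]
top-x [321.  284.5]
mouth+x [320.6 196.2]
barrel top start [320.9 282.9]
[(190, 106, 215, 83), (192, 105, 208, 86), (194, 19, 176, 77), (196, 21, 214, 81), (198, 20, 176, 81), (200, 21, 208, 76), (202, 20, 176, 77), (204, 21, 195, 68), (206, 17, 150, 73), (208, 18, 195, 68), (210, 21, 194, 67), (212, 19, 139, 68), (214, 19, 165, 71), (216, 21, 221, 68), (218, 20, 185, 69), (220, 19, 183, 71), (222, 23, 255, 62), (224, 19, 188, 87), (226, 21, 208, 102), (228, 20, 173, 115), (230, 21, 191, 119), (232, 22, 216, 112), (234, 21, 193, 119), (236, 21, 191, 119), (238, 20, 179, 118), (240, 21, 196, 121), (242, 21, 185, 120), (244, 20, 187, 120), (246, 20, 187, 120), (248, 20, 186, 118), (250, 20, 195, 119), (252, 21, 181, 120), (254, 20, 169, 122), (256, 20, 189, 120), (258, 21, 190, 118), (260, 20, 181, 120), (262, 22, 203, 117), (264, 22, 184, 118), (266, 21, 182, 119), (268, 20, 195, 115), (270, 21, 183, 117), (272, 22, 197, 118), (274, 20, 179, 120), (276, 22, 192, 117), (278, 21, 231, 115), (280, 19, 193, 116), (282, 16, 94, 60), (284, 90, 36, 56), (286, 150, 14, 53), (288, 50, 24, 32), (290, 15, 8, 127), (292, 25, 13, 115), (294, 30, 9, 117), (296, 21, 15, 117), (298, 30, 11, 121)]
[[166, 161, 115]]
[[-0.732, -0.0015, 0.6813], [-0.6813, -0.001, -0.732], [0.0018, -1.0, -0.0003]]
```

The projections match within 1–3 px, so sag is 2° at most. I'll carry it over and press in steps while watching the force.

Run:
```python
from h import *
from workcell import bot, hand, kinematics, get_obs, vision
psi=.7496;q=quat(psi,1);v=[.527,.0088]
hand.move_gripper(0,100)
bot.servo_line([.58,.412,.215],velocity=.15)
bot.servo_line([*v,.215],ori=q,velocity=.2)
bot.servo_line([*v,.165],velocity=.1)
o=get_obs();f0=np.array(o["wrist_force"]);print(o["gripper_width"],f0.round(2),o["position"].round(4),o["time_s"])
def show(z):
    o=get_obs();f=np.array(o["wrist_force"])-f0;print(round(z,4),f.round(2),np.array(o["position"]).round(4),np.array(o["ft_torque"]).round(2));return f
bad=0
for z in (.155,.148,.1455,.142,.139,.137,.1355,.1345,.1335,.1325,.1315,.1305):
    bot.servo_line([*v,z],velocity=.05);f=show(z)
    if np.hypot(*f[:2])>12 : print("side");break
    if f[2]>18 or (z>.15 and f[2]>4): break
print(get_obs()["time_s"])
c=vision.read_camera("wrist");save(c,"w4");T=vision.read_camera("top");save(T,"t4")
a=crop(T,310,170,80,60,5);S=vision.read_camera("scene");b=crop(S,250,160,80,60,5)
w=cv2.resize(cv2.cvtColor(c["frame"],cv2.COLOR_RGB2BGR),(480,300));cv2.imwrite("pics/press.png",np.vstack([np.hstack([a,b]),cv2.copyMakeBorder(w,0,0,0,320,0)]))
```

```text
0.017869157454497922 [ 1.03 -0.56 -0.31] [0.5273 0.0089 0.1652] 13.525
0.155 [-0.41 -0.75 -1.46] [0.5268 0.0088 0.1548] [ 0.07 -0.04 -0.  ]
0.148 [-0.47  0.96 -1.95] [0.5267 0.0088 0.1476] [ 0.1  -0.07 -0.03]
0.1455 [-1.21 -0.53 -1.6 ] [0.5272 0.0088 0.1456] [ 0.06 -0.2   0.01]
0.142 [-0.02  1.94  4.71] [0.5275 0.0088 0.1423] [ 0.18 -0.12 -0.  ]
0.139 [-0.28  0.33  5.17] [0.5273 0.0088 0.1393] [ 0.13 -0.19 -0.  ]
0.137 [ 0.19 -0.17  5.08] [0.5273 0.0088 0.1372] [ 0.11 -0.25  0.01]
0.1355 [0.22 0.63 5.7 ] [0.5272 0.0088 0.1356] [ 0.05 -0.25  0.  ]
0.1345 [-1.01  1.08  8.67] [0.5276 0.009  0.1351] [ 0.19 -0.21  0.03]
0.1335 [-1.48  2.15 15.59] [0.528  0.0092 0.1348] [0.48 0.04 0.06]
0.1325 [-3.58  3.45 22.88] [0.5284 0.0094 0.1346] [ 0.79  0.38 -0.02]
16.1667
```

The pressure band started near 0.1455 and the hard stop came at about 0.135, both as predicted for fully home. Now hold and look.

Run:
```python
from h import *
from workcell import bot, hand, kinematics, get_obs, vision
bot.dwell(.9)
o=get_obs();print(o["wrist_force"],o["position"],o["gripper_width"],o["time_s"])
T=vision.read_camera("top");save(T,"t4");S=vision.read_camera("scene");save(S,"s4")
psi=.7496;R=Ro.from_euler('z',psi).as_matrix();g=np.array([.5275,.009,.130])
E=g+R@[-.16,0,0]
def cr(C):
    u,v=proj(C,E).astype(int);return crop(C,u-40,v-30,80,60,5)
cv2.imwrite("pics/press.png",np.hstack([cr(T),cr(S)]))
```

```text
[-1.96312774  3.39479041 21.49671262] [0.52833032 0.00936214 0.13455505] 0.017753826866973157 17.2167
```

View pics/press.png

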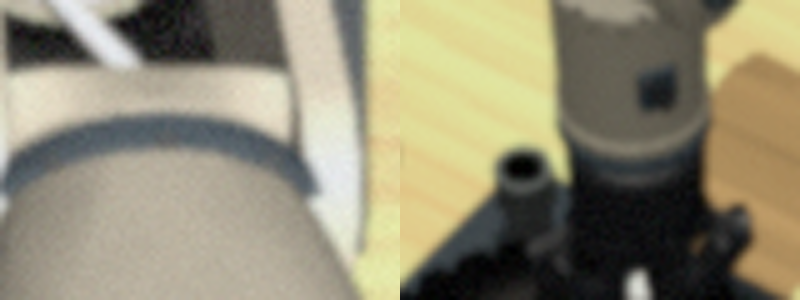

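The arm hides the mouth, so I'll read the rod on the rest. Next: lift, return, check the grip against the first in-hand view, and lower with force monitoring.

Run:
```python
from h import *
from workcell import bot, hand, kinematics, get_obs, vision
psi=.7496;q=quat(psi,1);v=[.527,.0088];h=[.5804,.4124]
bot.servo_line([*v,.145],velocity=.05)
bot.servo_line([*v,.215],velocity=.12)
bot.servo_line([*h,.215],ori=q,velocity=.2)
bot.servo_line([*h,.20],velocity=.1); bot.dwell(.2)
o=get_obs();print(o["wrist_force"].round(2),o["position"].round(4),o["ft_torque"].round(3),o["time_s"])
c=vision.read_camera("wrist");save(c,"w5");old=pickle.load(open("w3.pkl","rb"))
g=np.array(o["position"])-[0,0,.0042];R=Ro.from_euler('z',psi).as_matrix()
for n,l in [("top+x",[.017,0,.014]),("top-x",[-.017,0,.014]),("mouth+x",[.0145,0,-.034])]: print(n,proj(c,g+R@l).round(1))
hsv=cv2.cvtColor(c["frame"],cv2.COLOR_RGB2HSV)
print([(y,*hsv[y,320].tolist()) for y in list(range(186,202))+list(range(220,230))+list(range(276,290))])
for C in (old,c):
    H=cv2.cvtColor(C["frame"],cv2.COLOR_RGB2HSV).astype(int)
    for y in (240,270):
        xs=[x for x in range(285,355) if H[y,x,1]>120 and 14<H[y,x,0]<32];print(y,xs[0],xs[-1])
```

```text
[-0.28 -0.58 -1.79] [0.5806 0.4125 0.2004] [ 0.033 -0.104  0.03 ] 21.1333
top+x [321.1 222.9]
top-x [321.  284.6]
mouth+x [320.5 196.4]
[(186, 107, 189, 85), (187, 104, 191, 87), (188, 105, 193, 87), (189, 105, 209, 83), (190, 106, 184, 90), (191, 105, 200, 88), (192, 106, 170, 81), (193, 16, 103, 72), (194, 21, 234, 86), (195, 20, 177, 85), (196, 20, 179, 81), (197, 20, 201, 76), (198, 20, 179, 80), (199, 23, 204, 80), (200, 19, 159, 77), (201, 20, 178, 76), (220, 22, 217, 67), (221, 20, 148, 74), (222, 21, 197, 70), (223, 19, 174, 79), (224, 20, 168, 91), (225, 18, 189, 101), (226, 20, 191, 108), (227, 20, 182, 112), (228, 21, 196, 112), (229, 22, 208, 113), (276, 21, 186, 114), (277, 20, 178, 119), (278, 21, 196, 116), (279, 20, 194, 113), (280, 19, 181, 111), (281, 21, 147, 78), (282, 36, 26, 49), (283, 110, 26, 60), (284, 53, 20, 52), (285, 100, 32, 48), (286, 54, 27, 48), (287, 100, 19, 41), (288, 60, 4, 64), (289, 15, 14, 112)]
240 297 341
270 298 340
240 298 337
270 301 336
```

The grip is unchanged to within 1 px. Now lower.

Run:
```python
from h import *
from workcell import bot, hand, kinematics, get_obs, vision
h=[.5804,.4124]
bot.servo_line([*h,.085],velocity=.1);bot.dwell(.2)
f0=np.array(get_obs()["wrist_force"])
for z in (.076,.071,.068,.0665,.0655,.0648,.0643,.0638):
    bot.servo_line([*h,z],velocity=.04);o=get_obs();f=o["wrist_force"]-f0;print(z,f.round(2),o["position"].round(4),o["ft_torque"].round(2))
    if np.linalg.norm(f)>(6 if z>.067 else 3.5): break
print(o["time_s"])
```

```text
0.076 [ 0.18 -0.41  0.54] [0.5801 0.4122 0.0754] [ 0.11 -0.12  0.03]
0.071 [-0.59 -0.56  1.94] [0.5802 0.4123 0.0706] [ 0.06 -0.03 -0.03]
0.068 [0.03 0.66 0.55] [0.5803 0.4124 0.0678] [-0.05 -0.01 -0.01]
0.0665 [0.17 0.51 0.68] [0.5804 0.4124 0.0665] [-0.02 -0.02  0.04]
0.0655 [1.06 1.45 1.56] [0.5804 0.4124 0.0655] [ 0.08  0.02 -0.01]
0.0648 [0.76 0.31 3.22] [0.5805 0.4125 0.065 ] [ 0.02 -0.   -0.03]
0.0643 [0.81 1.09 4.58] [0.5807 0.4126 0.0646] [ 0.13 -0.11 -0.02]
24.5833
```

Run:
```python
from h import *
from workcell import bot, hand, kinematics, get_obs, vision
h=np.array([.5804,.4124]);psi=.7496;d=np.array([np.cos(psi),np.sin(psi)])
hand.move_gripper(.035);hand.move_gripper(.07)
bot.servo_line([*h,.15],velocity=.1)
p=h-.10*d
bot.goto_joints(kinematics.solve_ik([*p,.22],quat(psi,1)));bot.dwell(.1)
c=vision.read_camera("wrist");save(c,"w6");o=get_obs();print(o["time_s"],o["wrist_force"])
a,b=proj(c,[*h,.074]),proj(c,[*(h-.19*d),.06]);print(a,b)
u,v=((a+b)/2).astype(int);v0=max(0,v-100);v0=min(v0,200);print(u-80,v0)
cv2.imwrite("pics/w6c.png",crop(c,u-80,v0,160,200,3))
```

```text
27.0417 [ 0.7865539  -0.13111466  0.29799334]
[320.02963317  63.26906985] [319.91294841 253.42682171]
239 58
```

View pics/w6c.png

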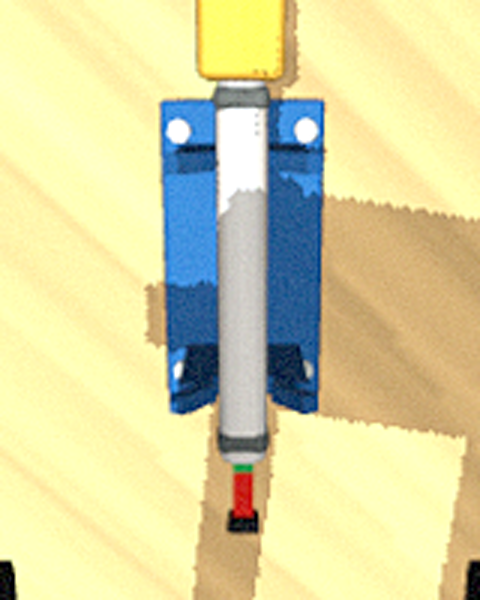

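The gauge lies in both notches of the blue rest. The rod is out, and the colour at the mouth is green at crop (243,468), with red outward to the button. Next I'll check the pose and rod length numerically, and look at the console from close up.

Run:
```python
from h import *
from workcell import bot, hand, kinematics, get_obs, vision
c=pickle.load(open("w6.pkl","rb"));hsv=cv2.cvtColor(c["frame"],cv2.COLOR_RGB2HSV).astype(int)
H=hsv[30:100];ys,xs=np.nonzero((H[...,1]>125)&(H[...,0]>20)&(H[...,0]<35));k=(xs>295)&(xs<345);ys,xs=ys[k]+30,xs[k]
print("head",xs.min(),xs.max(),ys.min(),ys.max(),onz(c,xs.mean(),ys.mean(),.074).round(4))
h=np.array([.5804,.4124]);d=np.array([np.cos(.7496),np.sin(.7496)])
for y in range(204,240,2): print(y,hsv[y,320].tolist(),((h-onz(c,320,y,.0635)[:2])@d).round(4),end="; ")
L=[]
for y in range(150,198):
    x=[x for x in range(305,335) if hsv[y,x,1]<40 and hsv[y,x,2]>80]
    if len(x)>5: L.append(onz(c,np.mean(x),y,.068)[:2])
vx,vy,_,_=cv2.fitLine(np.array(L,np.float32),cv2.DIST_HUBER,0,.001,.001).ravel();print("\npsi",np.arctan(vy/vx))
T=pickle.load(open("top.pkl","rb"))
for n,u,v,z in [("red",451.75,236.75,.085),("green",473.75,242.5,.085),("yel",493,232.75,.085),("piv",471.25,209.5,.1),("knob",471.25,233,.147)]: print(n,onz(T,u,v,z).round(4))
g=onz(T,473.75,242.5,.085);pv=onz(T,471.25,209.5,.1);pc=np.arctan2(*(pv-g)[1::-1]);print("psic",pc)
dc=np.array([np.cos(pc),np.sin(pc)]);p=(pv[:2]+g[:2])/2-.06*dc
bot.goto_joints(kinematics.solve_ik([.40,.15,.32],quat(0.,1)))
bot.goto_joints(kinematics.solve_ik([*p,.32],quat(pc,1)));bot.dwell(.1)
c=vision.read_camera("wrist");save(c,"w7");print(get_obs()["time_s"])
cv2.imwrite("pics/w7c.png",crop(c,220,20,200,150,4))
```

```text
head 304 333 43 84 [0.58   0.4131 0.074 ]
204 [45, 8, 62] 0.1321; 206 [80, 14, 56] 0.1343; 208 [55, 18, 83] 0.1365; 210 [23, 17, 133] 0.1386; 212 [60, 35, 116] 0.1408; 214 [71, 195, 107] 0.143; 216 [3, 237, 130] 0.1452; 218 [0, 207, 133] 0.1474; 220 [1, 210, 135] 0.1497; 222 [1, 222, 131] 0.1519; 224 [1, 224, 132] 0.1541; 226 [1, 226, 134] 0.1564; 228 [3, 218, 137] 0.1586; 230 [2, 248, 74] 0.1609; 232 [113, 60, 17] 0.1632; 234 [105, 121, 21] 0.1654; 236 [18, 114, 125] 0.1677; 238 [20, 118, 130] 0.17; 
psi 0.74948704
red [ 0.4538 -0.3042  0.085 ]
green [ 0.4379 -0.3678  0.085 ]
yel [ 0.4671 -0.4258  0.085 ]
piv [ 0.5328 -0.359   0.1   ]
knob [ 0.4609 -0.3366  0.147 ]
psic 0.09342605253551155
30.0333
```

View pics/w7c.png

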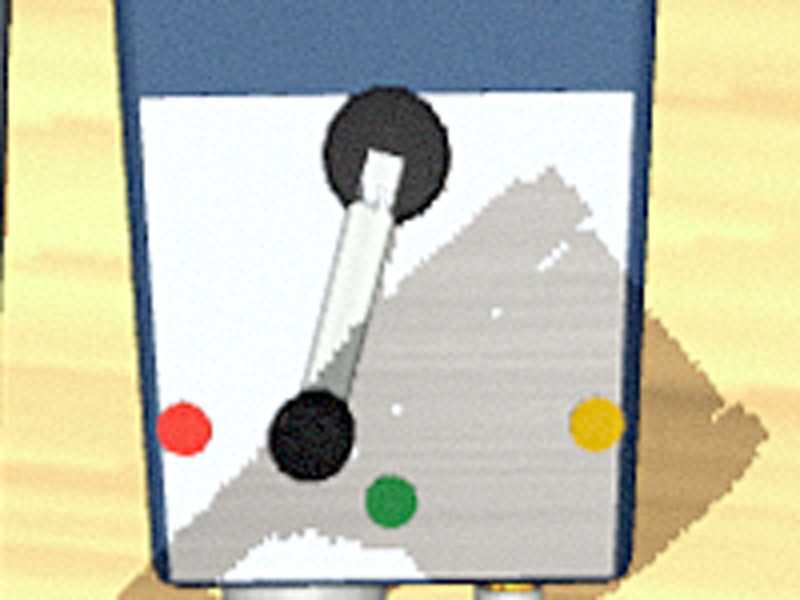

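The dots are at crop red (184,429), green (391,501) and yellow (597,425). The pivot is at (387,155) and the knob at (312,435), so the lever sits between red and green. The reading is about 0.020 (green; the red band measures 16 mm, as stated), and the gauge's psi is 0.7495 as before. Target is lever angle 0.

Run:
```python
from h import *
from workcell import bot, hand, kinematics, get_obs, vision
c=pickle.load(open("w7.pkl","rb"))
P=lambda x,y,z: onz(c,220+x/4-.4,20+y/4-.4,z)[:2]
r,g,y=P(184,429,.086),P(391,501,.086),P(597,425,.086);kn=P(312,435,.147)
m=(r+y)/2;t=(r-y)/np.linalg.norm(r-y);xd=np.array([t[1],-t[0]])  # +y -> +x
pv=(g+.094*xd+ m+.0719*xd)/2;pc=np.arctan2(xd[1],xd[0])
w=kn-pv;a=(np.arctan2(w[1],w[0])-pc-np.pi+np.pi)%(2*np.pi)-np.pi
print("chord",np.linalg.norm(r-y),"exp .1211; sag",(m-g)@xd,"exp .0221; pivot",pv,P(387,155,.095),"psic",pc,"knob",kn,"r",np.linalg.norm(w),"ang",a)
assert abs(np.linalg.norm(w)-.072)<.006 and abs(a)<.85
def k(a): th=pc+a; return pv-.072*np.array([np.cos(th),np.sin(th)])
hand.move_gripper(.06,20)
q=quat(pc+a,1);s=k(a);s=kn
bot.goto_joints(kinematics.solve_ik([*s,.20],q))
bot.servo_line([*s,.137],velocity=.08)
hand.move_gripper(0,20);o=get_obs();print("w",o["gripper_width"],o["wrist_force"].round(1),o["time_s"])
for b in np.linspace(a,0,5)[1:]:
    bot.servo_line([*k(b),.137],ori=quat(pc+b,1),velocity=.05);print(b.round(3),get_obs()["wrist_force"].round(1))
bot.dwell(.3);print(get_obs()["position"],k(0))
hand.move_gripper(.06)
bot.servo_line([*k(0),.21],velocity=.1)
p=k(0)-.05*xd
bot.goto_joints(kinematics.solve_ik([*p,.32],quat(pc,1)));bot.dwell(.1)
c=vision.read_camera("wrist");save(c,"w8");T=vision.read_camera("top");save(T,"t8");print(get_obs()["time_s"])
u,v=proj(c,[*k(0),.12]).astype(int);u0,v0=u-80,max(0,v-60)
n=proj(c,[*k(0),.147]);print("expected knob in crop",((n-[u0,v0])*5).round())
A=crop(c,u0,v0,160,120,4);B=crop(T,270,110,160,150,4);cv2.imwrite("pics/w8c.png",A);cv2.imwrite("pics/t8c.png",crop(T,150,110,200,150,4))
```

```text
chord 0.12212015491376728 exp .1211; sag 0.021927548102321264 exp .0221; pivot [ 0.53364936 -0.35417391] [ 0.535419   -0.35396241] psic 0.10353666639667226 knob [ 0.46461217 -0.3420891 ] r 0.07008691507448606 ang -0.2768286900915675
w 0.018767066494519282 [-1.1 -0.4  4.5] 32.2917
-0.208 [ 5.7 -2.3 -0.2]
-0.138 [ 5.1 -1.   0.3]
-0.069 [ 5.9 -0.1  0.3]
0.0 [ 5.5 -0.3  0.6]
[ 0.46380796 -0.36235961  0.13762586] [ 0.46203493 -0.36161524]
35.7083
expected knob in crop [404. 312.]
```

View pics/w8c.png

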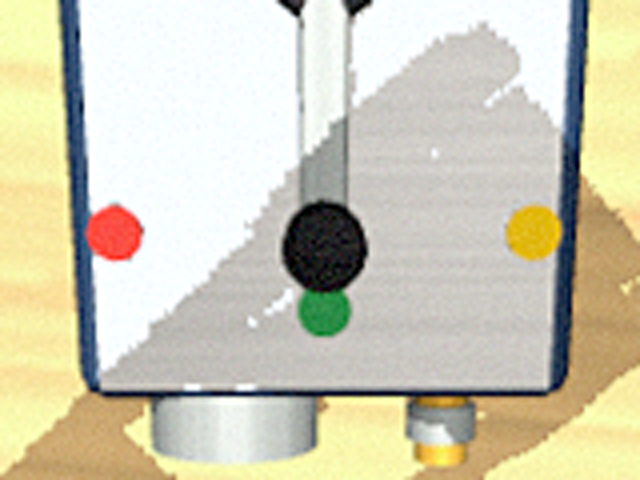

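The lever knob at (325,246) lines up with the green dot at (325,312). One last look at the rest of the scene.

View pics/t8c.png

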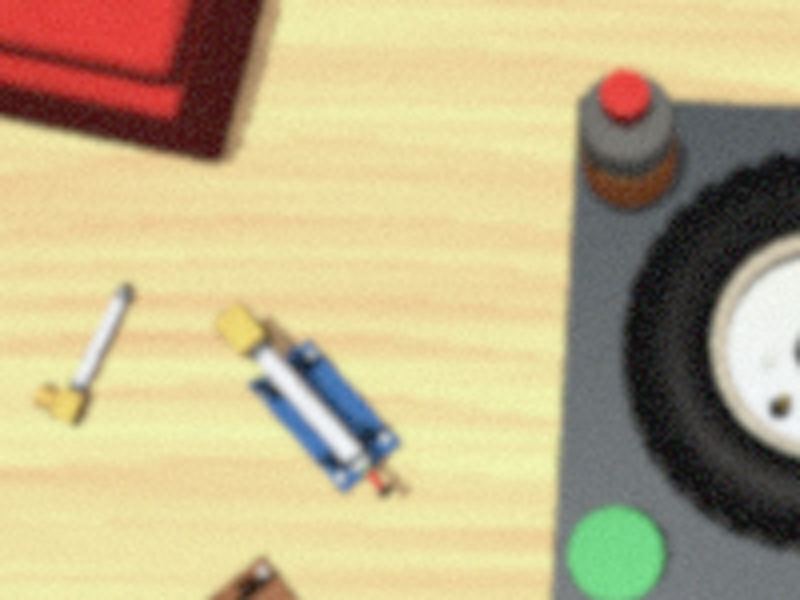

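Run:
```python
from h import *
a,b=[pickle.load(open(f,"rb"))["frame"].astype(np.float32) for f in("top.pkl","t8.pkl")]
for n,u,v in [("can",412,145),("oil",306,140),("tub",303,249),("sock",403,248),("gauge",225,210)]:
    p,q=[cv2.cvtColor(x[v-22:v+22,u-22:u+22],cv2.COLOR_RGB2GRAY) for x in(a,b)];print(n,cv2.phaseCorrelate(p,q),abs(p-q).mean())
from workcell import get_obs;print(get_obs()["wrist_force"],get_obs()["gripper_width"])
```

```text
can ((0.4912412145970926, 0.4995251173344393), 1.0198989498468094) 2.2511497
oil ((0.37036290274418704, 0.4461239275831268), 1.0140240918854138) 2.2903166
tub ((0.45886384705969263, 0.37776475426607803), 0.9899523770367658) 2.1287613
sock ((0.476042565221654, 0.4353277319771749), 1.0959204332328136) 2.2949922
gauge ((0.5142970043107553, 0.5716274351081658), 1.053257435221731) 2.6820002
[0.98087732 0.54891704 0.24063821] 0.05994603181191165
```

The gauge lies on its rest with the rod out (crop 383,482), and the bystanders are unmoved; the pixel differences are only noise.

```bash
python3 -c "
from workcell import hand_in
hand_in()"
```

```text
the job is handed in; nothing more can be done
```

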